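# Open the push-latch repair locker

## Robot

A 6-joint arm with a two-finger parallel gripper is mounted at the origin on a cart in front of the work surface, level with it; the furniture and walls round the work are solid. World frame = base frame: x ahead of the robot, y to its left, z up, the work surface at z = 0. Lengths are in m, angles in rad, forces in N, time in s.
With the tool pointing down it reaches from about 0.3 to 0.85 m from the base axis. Payload 5.4 kg.
Tool frame: the origin (TCP) lies midway between the tips of the shut fingers; the grasp point (between the pads) lies arm.tcp_to_grasp behind it (arm.tcp_to_grasp is the distance from the TCP to the grasp point, in m); z points along the fingers, y is the line along which they close (so a half turn about z gives the same grasp; the last joint's range is limited). The gripper opens to 85 mm and grips with 20 to 120 N. Pads are 22 mm wide; open, the fingers measure 114 mm over their backs; the gripper's body (76 mm by 85 mm) begins 54 mm behind the grasp point. The pads swing forward as they close: fully open they stand 13 mm farther back than shut.
Start: joints at [0.968, 0.158, 1.597, -0, 1.386, -0.21], TCP at [0.22, 0.531, 0.231] pointing down, gripper open.
Joint ranges: [-2.91, 2.91], [-0.94, 2.29], [0.18, 2.7], [-1.29, 4.43], [0.17, 2.64], [-3, 3]. Speed limits (rad/s): [2.57, 2.57, 3.14, 3.14, 3.14, 3.14].

## Interface

Orientations are given as a 3x3 rotation matrix whose columns are the frame's x, y, z axes.
In Python, from bench import arm gives the robot as it stands. The module is installed in compiled form; this text tells all that it offers. Calls block until the motion is done:
- arm.move_to(position, orientation): joint-space move of the TCP to a pose.
- arm.servo_line(position, attitude=None, rate=0.15, guard=None): straight line of the TCP; attitude=None keeps the orientation; rate is the mean speed in m/s. With guard (N) it stops when the force on the tool has changed by that much, and returns True; else False.
- arm.set_joints(angles): joint-space move.
- arm.grip(opening): opening from 0.0 (shut) to 1.0 (fully open); the grip force is fixed at half the most; returns when the fingers have stopped.
- arm.pause(seconds).
- arm.inverse_kinematics(position, orientation): joint angles nearest the present ones, or None.
- arm.get_obs(): the state.
- arm.grab_frame(name): name is "scene" or "side" or "wrist"; returns the picture (384x512x3 uint8, red, green, blue); there is no depth.
- arm.camera_params(name): a dict with "mtx" (3x3 intrinsics, pixels), "k1" (the pictures are not rectified: a ray, as slopes to the right and down, at radius r is drawn at 1 + k1 r^2 times it, then the intrinsics apply), "R" (3x3) and "t" (3): a world point X has camera coordinates R X + t; the wrist camera has in their place "tool_from_camera" (4x4, takes a point from camera to tool coordinates, whose origin is the TCP and whose axes are the flange's). Camera axes: x right, y down, z forward; pixel columns grow to the right and rows downward; lengths in m; the calibration is good to about 2 mm. A picture is of the moment at which its call begins: read the wrist's pose just before it. camera_params takes no time and is no camera call.
A pose or a line that the arm cannot do raises arm.IKError and nothing moves.
- arm.sign_off(): hands the job in; it is judged then, once.
The state is a dict: "time_s": time; "joint_pos": joint angles; "qd": joint speeds; "joint_torque": joint torques, N m; "tcp_pos": TCP position; "orientation": TCP orientation; "ft_force": force on the tool from outside, world axes, zero at the start; "ft_torque": the same for the moment, N m; "grip_width": opening from 0.0 (shut) to 1.0 (fully open); "grip_force": force on a finger pad.
Only numpy, scipy, OpenCV 4.12 (cv2) and the standard library are available. Lean on these libraries where they do the work, as an engineer would, in place of code of your own. Each camera call takes 0.05 s, during which the arm holds its last target. There are 200 camera calls.

## Task

Get at the tyre-patch kit in the small bench locker with the louvred door. The door has no handle: press its free edge in until the spring catch lets go and pops the door ajar, then reach behind that edge and swing the door wide open, about square to the locker's front. Keep the other locker, with the plain door, shut.

Things in the scene. Friction and masses are not known exactly. Their poses are not given: they have to be found in the camera images.
- vent_door (a joint): angle of the louvred door, rad: 0 shut, grows opening, stop at 1.75. No handle. Pressed in 5 mm or more at vent_press (5 to 8 N; stop at 7 mm) its catch trips; when let off it is pushed ajar to about 0.58 rad within 1 s (edge out 85 mm), no farther. Then it swings lightly (under 1 N) and stays where left; the catch does not engage again.
- vent_press (a point): where to press the louvred door: on its outer face, right of its five louvres, 20 mm from the free (right) edge, 37 mm below the door's top, 140 mm from the hinge axis, 105 mm above the bench; moves with the door. x points into the face, y towards the hinge, z up. Door: grey steel, 12 mm thick, 160 wide, 139 high; 8 mm gap behind it
- vent_hinge (a point): on the louvred door's upright hinge axis (left edge, mid-thickness), 105 mm above the bench; fixed to the locker (110 deep, 160 wide, 145 mm high), whose front is 14 mm behind it. x points into the locker, square to its front, y left, z up. At angle q the door runs from here along x,y = (-sin q, -cos q). Catch parts lie below 50 mm; above, the space behind the ajar door is free
- plain_door (a joint): angle of the smooth door without louvres, on the other grey locker of the same size beside it, with the same catch and left hinge; 0 is shut, grows opening, rad. Which locker stands left or right varies. This one stays shut

How it is judged:
By the outcome, as a careful person would: the job done as asked, in the order asked, and still so for the second after the job is handed in, with the robot touching nothing.
It also fails if it takes over 43 s, if anything falls off the work surface, if the arm or the gripper's body presses on something with over 40 N, if the wrist force passes 120 N, or if a joint passes its speed limit or range.

## Working session

There is one attempt and no reset: what is moved stays moved. The work goes in short steps, each a Python script; the robot and the scene stay as the last script left them, time stands still between calls to the robot, and variables do not carry over. Pictures are saved under pics/ and viewed, at most 10 in all, crops included, and the job is handed in when it is done.

```bash
mkdir -p pics; python3 - <<'E'
from bench import arm
import cv2,numpy as np
for n in ("scene","side"):
    f=arm.grab_frame(n); cv2.imwrite(f"pics/{n}.png",f[:,:,::-1])
    p=arm.camera_params(n); print(n,p, -np.array(p["R"]).T@p["t"])
print(arm.camera_params("wrist"),arm.tcp_to_grasp); o=arm.get_obs(); print(o["tcp_pos"],o["orientation"],o["time_s"])
E
```

```text
scene {'mtx': array([[489.37542281,   0.        , 254.75849976],
       [  0.        , 489.37542281, 188.58200503],
       [  0.        ,   0.        ,   1.        ]]), 'k1': 0.07143595351379706, 'R': array([[ 0.57563635, -0.81738959, -0.02273869],
       [-0.48000684, -0.3152648 , -0.81865838],
       [ 0.66199413,  0.48216424, -0.57383048]]), 't': array([-0.29033172,  0.32948898,  0.79719702])} [-0.20245729 -0.51781775  0.72059309]
side {'mtx': array([[377.23401617,   0.        , 259.64709876],
       [  0.        , 377.23401617, 183.23298657],
       [  0.        ,   0.        ,   1.        ]]), 'k1': -0.05621647609799863, 'R': array([[-0.96427452, -0.26476255, -0.00868587],
       [-0.16775326,  0.63568288, -0.75350257],
       [ 0.20502072, -0.72512624, -0.65738759]]), 't': array([0.5536944 , 0.13625983, 0.83367939])} [0.38584988 0.6645023  0.65553193]
{'mtx': array([[304.37769144,   0.        , 251.50364071],
       [  0.        , 304.37769144, 197.99562339],
       [  0.        ,   0.        ,   1.        ]]), 'k1': 0.006276414802623768, 'tool_from_camera': array([[-8.66701535e-04, -9.58165397e-01, -2.86213767e-01,
         7.22382607e-02],
       [ 9.99999460e-01, -9.94559688e-04,  3.01353820e-04,
        -7.30113105e-04],
       [-5.73403477e-04, -2.86213351e-01,  9.58165742e-01,
        -1.43451481e-01],
       [ 0.00000000e+00,  0.00000000e+00,  0.00000000e+00,
         1.00000000e+00]])} 0.0187
[0.21978724 0.53075506 0.23042566] [[-9.23854365e-01  3.82742913e-01 -9.87837125e-04]
 [ 3.82743997e-01  9.23853400e-01 -1.38820589e-03]
 [ 3.81290722e-04 -1.66058880e-03 -9.99998549e-01]] 0.1
```

View pics/scene.png

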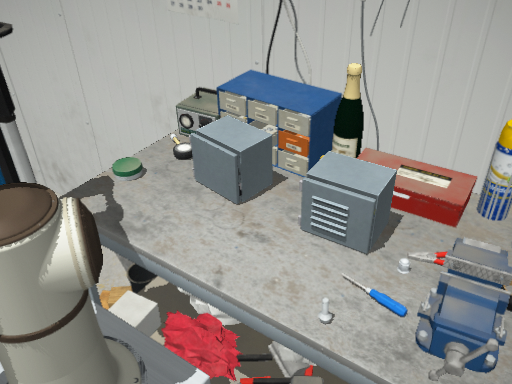

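View pics/side.png

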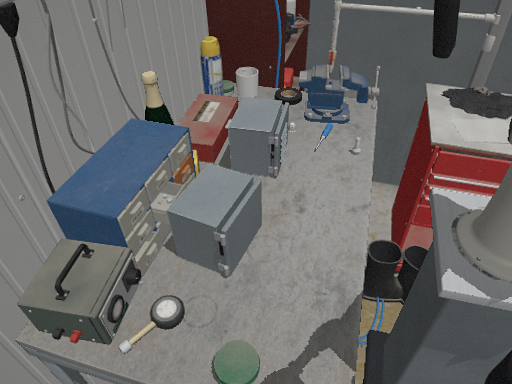

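The scene view has the louvred locker at about (302–396, 152–250), with its louvres at (330, 218). The plain locker is left of it at (193–272, 117–200). I'll enlarge both views to pick corners.

```bash
python3 - <<'E'
import cv2,numpy as np
a=cv2.imread("pics/scene.png")[145:255,290:405]; b=cv2.imread("pics/side.png")[90:190,220:310]
def up(i,x0,y0,s):
    j=cv2.resize(i,None,fx=s,fy=s,interpolation=cv2.INTER_CUBIC)
    for k in range(0,i.shape[1],10): cv2.putText(j,str(x0+k),(k*s,8),0,.3,(0,0,255),1); cv2.line(j,(k*s,10),(k*s,14),(0,0,255),1)
    for k in range(0,i.shape[0],10): cv2.putText(j,str(y0+k),(0,k*s+4),0,.3,(0,255,255),1)
    return j
cv2.imwrite("pics/c1.png",up(a,290,145,5)); cv2.imwrite("pics/c2.png",up(b,220,90,6))
E
```

```text
(no output)
```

View pics/c1.png

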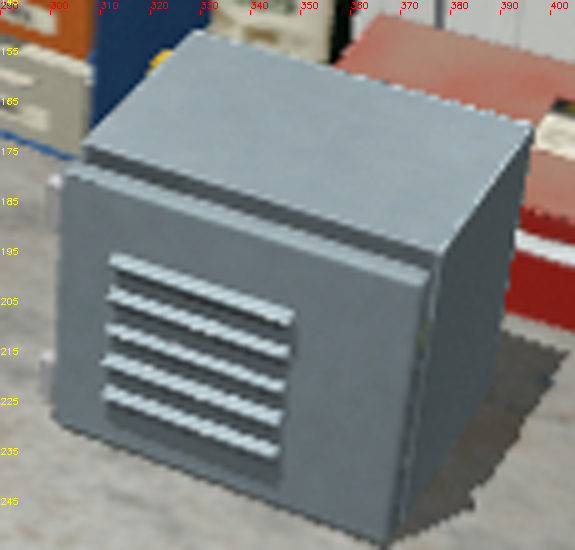

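View pics/c2.png

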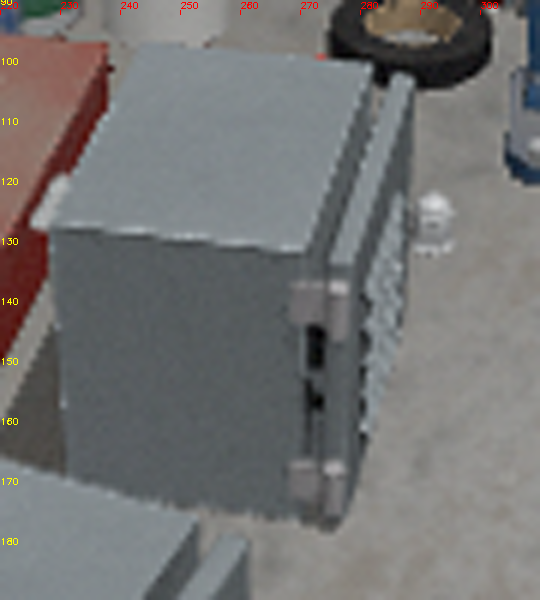

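Scene crop: locker top corners at (307,174), (329,151), (396,170) and (378,195), and door outer top edge at (303,181) to (375,201). Side crop: locker top corners at (271,131.5), (228,127.7), (243,97) and (282,100.5). I'll fit x, y and yaw from these.

```bash
cat > h.py <<'E'
import numpy as np, cv2, json
from bench import arm
def rot(yaw): c,s=np.cos(yaw),np.sin(yaw); return np.array([[c,-s,0],[s,c,0],[0,0,1.]])
def proj(P,n):
    p=arm.camera_params(n); X=np.asarray(P)@p["R"].T+p["t"]; u=X[:,:2]/X[:,2:]
    u=u*(1+p["k1"]*(u**2).sum(1,keepdims=True)); return u*p["mtx"][0,0]+p["mtx"][:2,2]
E
python3 - <<'E'
from h import *
from scipy.optimize import least_squares
M=np.array([[.014,0,.145],[.124,0,.145],[.124,-.16,.145],[.014,-.16,.145],[-.006,0,.142],[-.006,-.16,.142]])
S=np.array([[307,174.4],[329,151],[396.4,170],[378,195],[302.8,180.5],[375.2,201.5]])
D=np.array([[271,131.5],[228.3,127.7],[243,97],[282,100.5],[278.5,134],[288,103]])
W=lambda v:M@rot(v[2]).T+[v[0],v[1],0]
def f(v): return np.r_[(proj(W(v),"scene")-S),(proj(W(v),"side")-D)].ravel()
r=least_squares(f,[.5,0,0],loss="soft_l1"); print(r.x,f(r.x).reshape(-1,2).round(1).tolist())
h,y=r.x[:2],r.x[2]; R=rot(y)
json.dump(r.x.tolist(),open("pose.json","w"))
print(R@[-.006,-.14,.0]+[*h,.105])
for roll in range(0,360,45):
  for pitch in (0,20,40,60):
    pass
# attitudes: tool z tilted down by pitch from into-face; report IK
for pitch in (0,20,40,60,90):
  for roll in (0,90,180,270):
    p=np.radians(pitch);q=np.radians(roll)
    z=R@[np.cos(p),0,-np.sin(p)]; a=R@[0,1,0]; b=np.cross(z,a)
    x=np.cos(q)*a+np.sin(q)*b; A=np.c_[x,np.cross(z,x),z]
    P=R@[-.006,-.14,0]+[*h,.105]
    print(pitch,roll,[None if (k:=arm.inverse_kinematics(P-d*z,A)) is None else np.round(k,2).tolist() for d in (0,.08)])
E
```

```text
[ 0.55492775 -0.09377119  0.05975923] [[-0.8, -1.3], [-0.9, -0.8], [0.6, -1.1], [0.7, 0.0], [-1.0, -1.7], [-0.3, -0.1], [0.3, -0.4], [-0.4, -1.3], [0.3, -0.8], [-0.1, -0.7], [0.8, -0.9], [1.0, -1.5]]
[ 0.55729977 -0.23387962  0.105     ]
0 0 [[-1.13, 0.61, 2.22, 1.94, 1.46, -2.85], [-1.38, 0.58, 2.33, 1.7, 1.54, -2.91]]
0 90 [[-1.13, 0.61, 2.22, 1.94, 1.46, -1.28], [-1.38, 0.58, 2.33, 1.7, 1.54, -1.34]]
0 180 [[-1.13, 0.61, 2.22, 1.94, 1.46, 0.29], [-1.38, 0.58, 2.33, 1.7, 1.54, 0.23]]
0 270 [[-1.13, 0.61, 2.22, 1.94, 1.46, 1.86], [-1.38, 0.58, 2.33, 1.7, 1.54, 1.8]]
20 0 [[-1.08, 0.27, 2.29, 1.74, 1.04, -2.53], [-1.3, 0.07, 2.43, 1.52, 1.17, -2.46]]
20 90 [[-1.08, 0.27, 2.29, 1.74, 1.04, -0.96], [-1.3, 0.07, 2.43, 1.52, 1.17, -0.89]]
20 180 [[-1.08, 0.27, 2.29, 1.74, 1.04, 0.61], [-1.3, 0.07, 2.43, 1.52, 1.17, 0.68]]
20 270 [[-1.08, 0.27, 2.29, 1.74, 1.04, 2.19], [-1.3, 0.07, 2.43, 1.52, 1.17, 2.25]]
40 0 [[-0.95, 0.09, 2.21, 1.26, 0.75, -1.95], [-1.1, -0.17, 2.32, 1.09, 0.92, -1.84]]
40 90 [[-0.95, 0.09, 2.21, 1.26, 0.75, -0.38], [-1.1, -0.17, 2.32, 1.09, 0.92, -0.26]]
40 180 [[-0.95, 0.09, 2.21, 1.26, 0.75, 1.19], [-1.1, -0.17, 2.32, 1.09, 0.92, 1.31]]
40 270 [[-0.95, 0.09, 2.21, 1.26, 0.75, 2.76], [-1.1, -0.17, 2.32, 1.09, 0.92, 2.88]]
60 0 [[-0.8, 0.1, 2.02, 0.59, 0.75, -1.24], [-0.87, -0.1, 2.06, 0.53, 0.92, -1.2]]
60 90 [[-0.8, 0.1, 2.02, 0.59, 0.75, 0.33], [-0.87, -0.1, 2.06, 0.53, 0.92, 0.37]]
60 180 [[-0.8, 0.1, 2.02, 0.59, 0.75, 1.9], [-0.87, -0.1, 2.06, 0.53, 0.92, 1.94]]
60 270 [[-0.8, 0.1, 2.02, 0.59, 0.75, -2.81], [-0.87, -0.1, 2.06, 0.53, 0.92, -2.77]]
90 0 [[-0.6, 0.36, 1.62, 0.0, 1.16, -0.66], [-0.6, 0.27, 1.56, 0.0, 1.31, -0.66]]
90 90 [[-0.6, 0.36, 1.62, 0.0, 1.16, 0.91], [-0.6, 0.27, 1.56, 0.0, 1.31, 0.91]]
90 180 [[-0.6, 0.36, 1.62, 0.0, 1.16, 2.48], [-0.6, 0.27, 1.56, 0.0, 1.31, 2.48]]
90 270 [[-0.6, 0.36, 1.62, 0.0, 1.16, -2.23], [-0.6, 0.27, 1.56, 0.0, 1.31, -2.23]]
```

```bash
cat >> h.py <<'E'
v=json.load(open("pose.json")); H=np.array([v[0],v[1],0]); R=rot(v[2]); 
d=lambda q:R@[-np.sin(q),-np.cos(q),0]      # along the door
n=lambda q:R@[np.cos(q),-np.sin(q),0]       # square to it, towards its back
def pose(q,r,off,z):
    y=d(q); zt=np.array([0,0,-1.]); return H+r*d(q)+off*n(q)+[0,0,z], np.c_[np.cross(y,zt),y,zt]
E
python3 - <<'E'
from h import *
for a in [(0,.14,-.1,.25),(0,.14,-.1,.095),(.58,.22,.03,.1),(.58,.13,.03,.1),(1.1,.13,.02,.1),(1.6,.13,.02,.1)]:
    k=arm.inverse_kinematics(*pose(*a)); print(a,None if k is None else np.round(k,2))
arm.grip(0.0)
arm.move_to(*pose(0,.14,-.1,.25))
arm.servo_line(pose(0,.14,-.06,.095)[0],rate=.12)
o=arm.get_obs(); f0=o["ft_force"]; print("pre",o["tcp_pos"],f0,o["time_s"])
hit=arm.servo_line(pose(0,.14,.015,.095)[0],rate=.015,guard=12)
o=arm.get_obs(); print(hit,R.T@(o["tcp_pos"]-H),o["ft_force"]-f0,o["time_s"])
E
```

```text
(0, 0.14, -0.1, 0.25) [-0.71  0.01  1.72 -0.    1.41  0.8 ]
(0, 0.14, -0.1, 0.095) [-0.71  0.17  1.87 -0.    1.1   0.8 ]
(0.58, 0.22, 0.03, 0.1) [-0.78  0.26  1.76 -0.    1.13  1.31]
(0.58, 0.13, 0.03, 0.1) [-0.62  0.26  1.75 -0.    1.13  1.47]
(1.1, 0.13, 0.02, 0.1) [-0.62  0.08  1.96 -0.    1.1   1.99]
(1.6, 0.13, 0.02, 0.1) [-0.54 -0.04  2.08 -0.    1.1   2.57]
pre [ 0.50385047 -0.23755006  0.0958934 ] [ 0.16225216  0.72821469 -0.59770588] 5.1917
True [-0.01257159 -0.1400012   0.0942583 ] [-1.31692407 -0.90541685  2.12312844] 8.25
```

```bash
python3 - <<'E'
from h import *
arm.pause(.1); o=arm.get_obs(); print(R.T@(o["tcp_pos"]-H),o["ft_force"],o["ft_torque"])
cv2.imwrite("pics/s2.png",cv2.resize(arm.grab_frame("scene")[120:270,270:430,::-1],None,fx=4,fy=4))
E
```

```text
[-0.01260359 -0.13992372  0.0940745 ] [-1.73918932 -0.6341584   0.0194272 ] [-0.13073675  0.26557388  0.02847056]
```

View pics/s2.png

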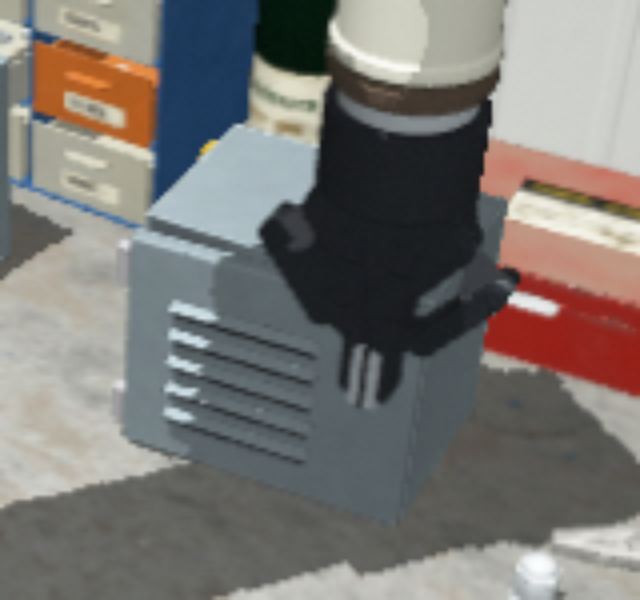

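The finger stands at the door beside the free edge (about (365,390) in the crop), with light contact. I'll press on in small steps and log the force.

```bash
python3 - <<'E'
from h import *
for i in range(12):
    x0=(R.T@(arm.get_obs()["tcp_pos"]-H))[0]
    p=pose(0,.14,-.0126+.001*(i+1),.095)[0]
    hit=arm.servo_line(p,rate=.02,guard=20)
    o=arm.get_obs(); f=(R.T@o["ft_force"])[0]; print(i,hit,(R.T@(o["tcp_pos"]-H))[0].round(4),f.round(2),round(o["time_s"],2))
    if f<-14: break
E
```

```text
0 False -0.0125 -4.89 8.65
1 False -0.0124 -9.54 8.9
2 False -0.0124 -13.41 9.15
3 False -0.0124 -17.65 9.4
```

The door is on its stop: force rises with no motion. Next I'll let off and look.

```bash
python3 - <<'E'
from h import *
arm.servo_line(pose(0,.14,-.16,.095)[0],rate=.15)
arm.servo_line(pose(0,.14,-.16,.2)[0],rate=.2)
arm.pause(.3)
o=arm.get_obs(); print(o["tcp_pos"],o["time_s"])
im=arm.grab_frame("side"); cv2.imwrite("pics/s3.png",cv2.resize(im[80:200,210:350,::-1],None,fx=4,fy=4))
P=[H+r*d(q)+s*n(q)+[0,0,.142] for q in (0,.5,.58,.66) for r,s in ((.16,.006),(.16,-.006))]
print(((proj(P,"side")-[210,80])*4).round().tolist())
E
```

```text
[ 0.40314378 -0.24264751  0.19890064] 11.5333
[[299.0, 84.0], [316.0, 86.0], [408.0, 107.0], [423.0, 113.0], [424.0, 113.0], [438.0, 120.0], [439.0, 120.0], [452.0, 127.0]]
```

View pics/s3.png

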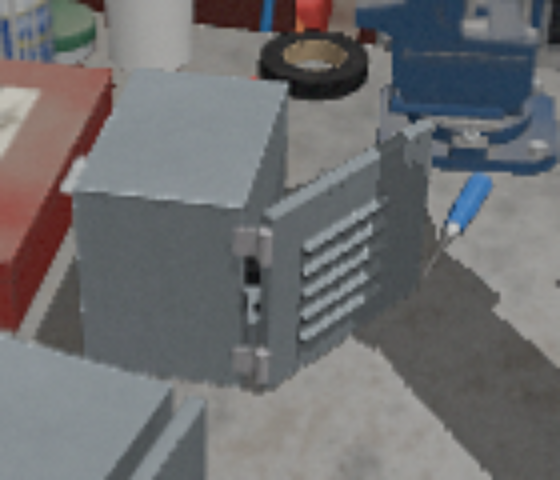

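The door is ajar at about 0.58 rad: its free edge is at (430,125) in the crop, against a predicted (424–438, 113–120). I'll lower the finger behind it and sweep.

```bash
python3 - <<'E'
from h import *
rep=lambda s:(o:=arm.get_obs(),print(s,(R.T@(o["tcp_pos"]-H)).round(3),(R.T@o["ft_force"]).round(1),round(o["time_s"],2)))
arm.servo_line(*pose(.58,.135,.04,.2),rate=.15); rep("above")
print(arm.servo_line(pose(.58,.135,.04,.1)[0],rate=.12,guard=10)); rep("down")
for q in np.linspace(.6,1.57,9):
    h=arm.servo_line(*pose(q,.135,.018,.1),rate=.05,guard=12); rep(round(q,2))
    if h: print("hit"); break
arm.pause(.2)
else_=arm.grab_frame("scene"); cv2.imwrite("pics/s4.png",else_[:,:,::-1])
E
```

```text
above [-0.041 -0.135  0.2  ] [ 0.3 -0.8 -0.8] 12.53
False
down [-0.04  -0.135  0.101] [ 0.3 -0.3 -0.8] 13.52
0.6 [-0.061 -0.122  0.1  ] [0.2 0.7 0.6] 14.16
0.72 [-0.075 -0.113  0.1  ] [-0.1  0.1 -0.6] 14.64
0.84 [-0.088 -0.104  0.1  ] [ 0.3 -0.7  0.4] 15.12
0.96 [-0.1   -0.092  0.1  ] [-0.1 -0.3  0.4] 15.61
1.08 [-0.111 -0.079  0.1  ] [-0.6  0.3  0.5] 16.09
1.21 [-0.119 -0.065  0.1  ] [-0.4 -0.2  0.1] 16.57
1.33 [-0.126 -0.05   0.1  ] [ 0.2 -0.7  0.1] 17.06
1.45 [-0.132 -0.035  0.1  ] [-0.1 -0.5 -0.3] 17.54
1.57 [-0.135 -0.018  0.1  ] [ 0.5 -0.1 -0.6] 18.02
```

View pics/s4.png

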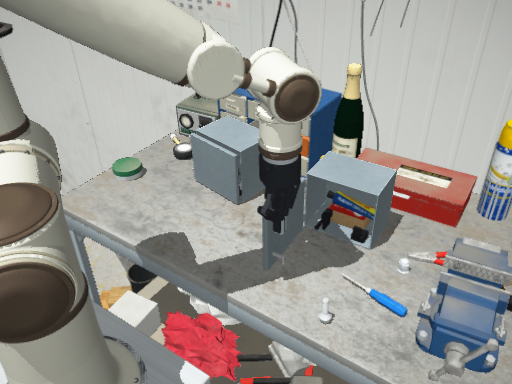

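The louvred door now stands about square to the locker front, with its edge at (268,268). The locker is open and the plain door at (215,170) is shut. I'll back off and check.

```bash
python3 - <<'E'
from h import *
arm.servo_line(pose(1.57,.135,.07,.1)[0],rate=.1)
arm.servo_line(pose(1.57,.135,.07,.3)[0],rate=.2)
arm.set_joints([-1.3,*arm.get_obs()["joint_pos"][1:]])
arm.pause(.3); print(arm.get_obs()["time_s"])
im=arm.grab_frame("side"); cv2.imwrite("pics/s5.png",im[60:300,130:400,::-1].repeat(2,0).repeat(2,1))
P=[H+.16*d(q)+s*n(q)+[0,0,.142] for q in (1.47,1.57,1.67) for s in (.006,-.006)]
print(((proj(P,"side")-[130,60])*2).round().tolist())
E
```

```text
21.5167
[[426.0, 150.0], [426.0, 156.0], [426.0, 157.0], [426.0, 163.0], [425.0, 165.0], [424.0, 171.0]]
```

View pics/s5.png

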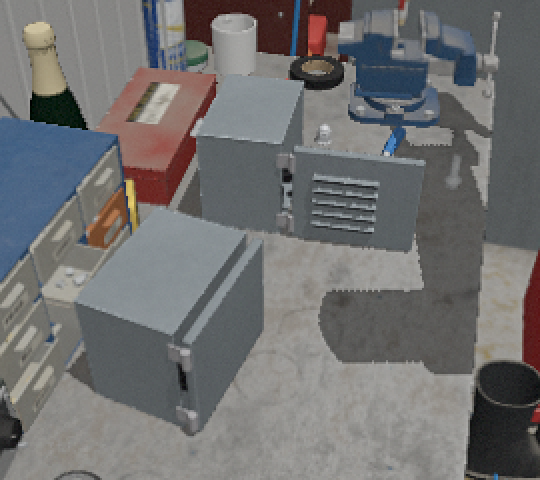

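The free edge is at (424,158–164) in the crop, which matches about 1.57 rad. The plain door is shut and the robot is clear.

```bash
python3 -c "
from bench import arm
print(arm.sign_off())"
```

```text
the job is handed in; nothing more can be done
None
```

The louvred door was pressed until its catch let go, then swung open to about 1.57 rad (square to the locker front); the plain door stayed shut, and the job was handed in at about 21.5 s with the arm clear.

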